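Line up the quarter-turn stud and hold the filter panel shut

ROBOT

A 6-joint arm with a two-finger parallel gripper is mounted at the origin on the work surface. World frame = base frame: x ahead of the robot, y to its left, z up, the work surface at z = 0. Lengths are in m, angles in rad, forces in N, time in s.
With the tool pointing down it reaches from about 0.25 to 0.775 m from the base axis. Payload 8.9 kg.
Tool frame: the origin (TCP) lies on the centre line of the jaws, within the pads' length; the fingertips stand 17 mm ahead of it and the grasp point (between the pads) lies 2 mm behind it (env.tips_ahead is the distance from the TCP to the fingertips, in m); y points along the fingers, x is the direction in which the jaws open and shut, and the axes are right-handed (so a half turn about y gives the same grasp; the last joint's range is limited). The gripper opens to 85 mm and grips with 20 to 120 N. Pads are 22 mm wide; open, the fingers measure 114 mm over their backs; the gripper's body (76 mm by 85 mm) begins 54 mm behind the grasp point. The pads swing forward as they close: fully open they stand 13 mm farther back than shut.
Start: joints at [1.018, 0.291, -0.153, 1.127, 0, 1.431], TCP at [0.211, 0.481, 0.248] pointing down, gripper open.
Joint ranges: [-2.52, 2.52], [-0.91, 1.74], [-1.3, 1.37], [-1.96, 2.02], [-1.52, 1.47], [-3.14, 3.14]. Speed limits (rad/s): [2.22, 2.22, 2.79, 3.14, 3.14, 3.14].

INTERFACE

Orientations are given as a unit quaternion [w, x, y, z].
In Python, from rig import env gives the robot as it stands. Calls block until the motion is done:
- env.move_to(position, orientation): joint-space move of the TCP to a pose.
- env.movel(position, orientation=None, feed=0.15): straight line of the TCP; orientation=None keeps the orientation; feed is the mean speed in m/s.
- env.move_joints(angles): joint-space move.
- env.gripper_to(opening, grip_force=None): opening from 0.0 (shut) to 1.0 (fully open); grip_force is the grip in N (None keeps the last); returns when the fingers have stopped.
- env.sleep(seconds).
- env.ik(position, orientation): joint angles nearest the present ones, or None.
- env.get_state(): the state.
- env.camera(name): name is "scene" or "top"; returns (picture, depth): 480x640x3 uint8, blue, green, red; 480x640 float32, m along the optical axis (not along the pixel's ray), 0 where there is no reading.
- env.camera_model(name): a dict with "mtx" (3x3 intrinsics, pixels), "k1" (the pictures are not rectified: a ray, as slopes to the right and down, at radius r is drawn at 1 + k1 r^2 times it, then the intrinsics apply), "position" and "orientation" of the camera in the world. Camera axes: x right, y up, looking along -z (the intrinsics and any distortion apply to the point x, -y, -z); pixel columns grow to the right and rows downward; lengths in m; the calibration is good to about 2 mm. A picture is of the moment at which its call begins. camera_model takes no time and is no camera call.
A pose or a line that the arm cannot do raises env.Unreachable and nothing moves.
- env.job_done(): hands the job in, once; it reports no verdict.
The state is a dict: "time": time; "joint_pos": joint angles; "joint_velocities": joint speeds; "effort": joint torques, N m; "position": TCP position; "tcp_rot": TCP orientation; "contact_force": force on the tool from outside, world axes, zero at the start; "moment": the same for the moment, N m; "grip_width": opening from 0.0 (shut) to 1.0 (fully open).
Only numpy, scipy, OpenCV 4.12 (cv2) and the standard library are available. Lean on these libraries where they do the work, as an engineer would, in place of code of your own. Each camera call takes 0.05 s, during which the arm holds its last target. There are 200 camera calls.

TASK

The air-filter box of the drying cabinet has to be closed: first, with its sprung panel still open, turn the quarter-turn stud until its bar head is in line with the slot in the panel, so that the panel can pass over it. Then swing the panel down over the stud until it is fully home on the frame and finish while still holding it pressed there, because it springs open when let go and a colleague will lock it. Leave the other things on the table where they are.

Things in the scene. Friction and masses are not known exactly. Their poses are not given: they have to be found in the camera images.
- housing: White filter box fixed to the table, 200 x 260 mm, top frame 70 mm above the table with a black rubber seal reaching 78 mm. Origin at the centre of its underside on the table, z up. Its own x runs along the hinge; its own y runs from the stud side (-y) to the hinge side (+y).
- panel_hinge (a point): Middle of the panel's hinge line on the box, 100 mm towards the box's +y from its centre and 78 mm above the table. The hinge line runs along the box's x. Fixed to the box; its axes are the box's.
- panel (a joint): Opening angle of the aluminium panel in rad: 0 = fully home on the frame; 1.6 to 1.85 at the start (about upright on the hinge, leaning back a little to the box's +y side). A spring opens it again when let go: at 150 mm from the hinge it takes about 7 N to hold it home, less when more open. It meets a crosswise stud head and cannot pass it.
- panel_slot (a point): Centre of the through slot in the panel, on its outer face (the top face when shut, the one away from the stud when open). The slot is 50 mm long (126 to 176 mm from the hinge line, square to it) and 17 mm wide, half-way along the panel. Axes are the panel's: z out of the outer face, y from the free edge to the hinge, x along the hinge.
- panel_edge (a point): Middle of the panel's free edge on its outer face. Axes as panel_slot. The panel is a plate 6 mm thick, 180 mm along the hinge, its free edge 200 mm from the hinge line. The hinge line lies in its inner face. Shut, it reaches from the hinge towards the box's -y, its underside 78 mm and its top (outer) face 84 mm above the table.
- stud_grip (a point): Centre of the stud's steel bar head: 36 mm long along its own y, 10 mm wide along x, 22 mm tall; 99 mm above the table, 50 mm from the box's centre to its -y. A 12 mm thick stem carries it over the 70 mm high frame. In line when its y is parallel to the box's y, within about 0.15 rad. With the panel shut over it, it stands 26 mm above the panel's top face.
- stud (a joint): Angle of the stud in rad, counter-clockwise seen from above: 0 = bar head in line with the slot; 0.7 to 1.45 at the start, so it is turned clockwise seen from above to line up. It turns from -0.6 to 2.2 without a click or stop at 0, against light friction (0.05 N m), and stays where it is left.
- spray_mid (a point): Bystander, loose: white bottle, 60 mm diameter, 190 mm tall; its centre.
- cup_mid (a point): Bystander, loose: clear plastic cup, 72 mm diameter, 85 mm tall; its centre.
- jar_mid (a point): Bystander, loose: small glass jar, 54 mm diameter, 70 mm tall, beside the box; its centre.
- adapter_mid (a point): Bystander, loose: black mains adapter, 55 x 42 x 30 mm, beside the box on its stud side; its centre.
- tray_mid (a point): Bystander, loose: flat steel tray, 140 x 200 x 22 mm; its centre.
- lamp_mid (a point): Bystander, loose: white curing lamp on a round foot of 76 mm diameter, 185 mm tall; its centre, 85 mm up.
- block_mid (a point): Bystander, loose: grey bur block, 70 x 45 x 35 mm; its centre.

How it is judged:
By the outcome, as a careful person would: the job done as asked, in the order asked, and still so for the second after the job is handed in, while the arm keeps its last pose, push and grip.
It also fails if it takes over 56 s, if anything falls off the work surface, if the arm or the gripper's body presses on something with over 40 N, if the wrist force passes 120 N, or if a joint passes its speed limit or range.

## Working session

There is one attempt and no reset: what is moved stays moved. The work goes in short steps, each a Python script; the robot and the scene stay as the last script left them, time stands still between calls to the robot, and variables do not carry over. Pictures are saved under pics/ and viewed, about 8 in all and at most 12, crops included, and the job is handed in when it is done.

```bash
ls; mkdir -p pics; cat > h.py <<'E'
import numpy as np, cv2
from rig import env
from scipy.spatial.transform import Rotation as R
def rot(q): return R.from_quat([q[1],q[2],q[3],q[0]])
def quat(r):
    a=r.as_quat(); return [a[3],a[0],a[1],a[2]]
def cloud(name,depth):
    m=env.camera_model(name); K=np.array(m["mtx"],float); k1=m["k1"]
    v,u=np.mgrid[0:480,0:640].astype(np.float32)
    p=cv2.undistortPoints(np.stack([u.ravel(),v.ravel()],1)[:,None].astype(np.float64),K,np.array([k1,0,0,0,0.]))[:,0]
    d=depth.ravel()
    P=np.stack([p[:,0]*d,-p[:,1]*d,-d],1)
    W=rot(m["orientation"]).apply(P)+np.array(m["position"])
    W[d==0]=np.nan
    return W.reshape(480,640,3)
E
python3 - <<'E'
from h import *
for n in("scene","top"):
    im,d=env.camera(n); cv2.imwrite(f"pics/{n}0.png",im); W=cloud(n,d); np.save(f"{n}0.npy",W)
    print(n,env.camera_model(n))
print(env.get_state())
E
```

```text
pics
scene {'mtx': array([[460.02462752,   0.        , 328.42639576],
       [  0.        , 460.02462752, 245.50311844],
       [  0.        ,   0.        ,   1.        ]]), 'k1': -0.03701456071803795, 'position': array([1.12447156, 0.28645888, 0.94901112]), 'orientation': array([0.48445522, 0.16994544, 0.2690079 , 0.81489658])}
top {'mtx': array([[514.93929994,   0.        , 315.97735036],
       [  0.        , 514.93929994, 236.91136152],
       [  0.        ,   0.        ,   1.        ]]), 'k1': 0.044812027161265304, 'position': array([0.3322682 , 0.00941673, 1.26842827]), 'orientation': array([ 0.7132288 ,  0.05895028, -0.07378985, -0.69453913])}
{'time': 0.1, 'joint_pos': array([ 1.01768592e+00,  2.91215778e-01, -1.53993354e-01,  1.12668967e+00,
        2.80921282e-05,  1.43147988e+00]), 'joint_velocities': array([-1.17989619e-03, -3.00362741e-03,  1.00359396e-03, -1.31316745e-03,
       -2.52004693e-04,  1.26086293e-05]), 'effort': array([ 1.56228187e-03, -5.37976921e+01,  3.31918287e+01,  9.27862013e-03,
       -1.30358130e-04,  1.70186826e-05]), 'position': array([0.21091263, 0.48040274, 0.24781542]), 'tcp_rot': array([-0.59189172,  0.59220522,  0.38626742, -0.38698145]), 'contact_force': array([-0.70073582,  0.3000214 ,  0.33071091]), 'moment': array([-0.00254702,  0.02829567,  0.00485156]), 'grip_width': 0.9995320453687064}
```

View pics/scene0.png

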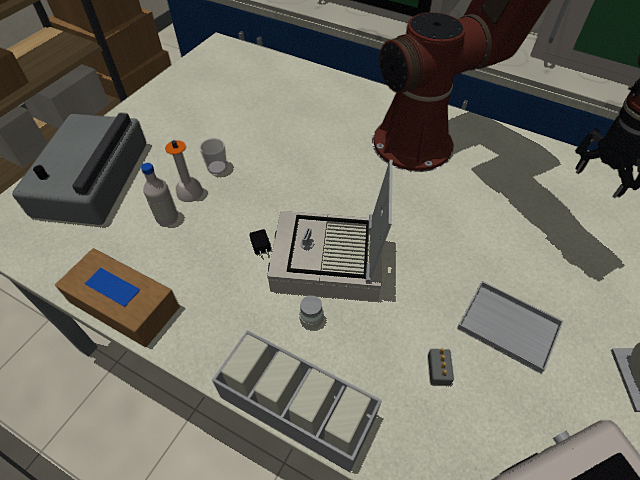

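View pics/top0.png

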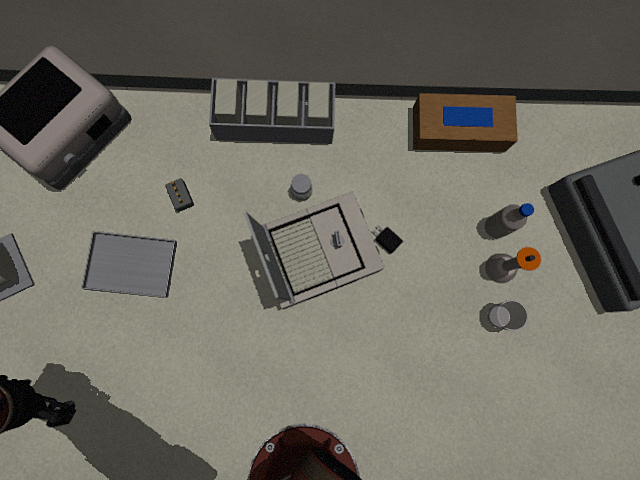

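The scene view shows the box around (330,255) with the panel upright on its right side at (382,225), the stud at (308,238), the adapter at (260,242) and the jar at (312,312). In the top view the box is around (320,250) with the hinge on the left (world +y), the stud at (337,240), the adapter at (388,239) and the jar at (301,187).

```bash
python3 - <<'E'
from h import *
W=np.load("top0.npy"); Ws=np.load("scene0.npy")
m=(W[...,2]>.055)&(W[...,2]<.09); m[:180]=0;m[315:]=0;m[:,:240]=0;m[:,395:]=0
n,l,st,c=cv2.connectedComponentsWithStats(m.astype(np.uint8)); k=1+st[1:,4].argmax()
P=W[l==k]; print(len(P),np.median(P[:,2]))
r=cv2.minAreaRect(P[:,:2].astype(np.float32)); print(r,cv2.boxPoints(r))
# stud head points
for n_,w in(("top",W),("scene",Ws)):
    q=w.reshape(-1,3); c0=np.array(r[0])
    s=q[(q[:,2]>.095)&(q[:,2]<.118)&(np.hypot(*(q[:,:2]-c0).T)<.09)]
    print(n_,len(s),s.mean(0) if len(s) else 0, cv2.minAreaRect(s[:,:2].astype(np.float32)) if len(s)>3 else 0)
    s=q[(q[:,2]>.13)&(q[:,2]<.30)&(np.hypot(*(q[:,:2]-c0).T)<.2)]
    print("panel",len(s),s.mean(0),np.linalg.svd(s-s.mean(0),full_matrices=False)[2][2], s.min(0),s.max(0))
im=cv2.imread("pics/top0.png")[180:320,230:410]; im2=cv2.imread("pics/scene0.png")[150:310,240:420]
a=cv2.resize(im,(720,560),interpolation=cv2.INTER_CUBIC); cv2.imwrite("pics/ctop.png",a)
E
```

```text
8132 0.067999280868137
((0.5355455875396729, -0.017418473958969116), (0.20145727694034576, 0.2618030607700348), 22.713973999023438) [[ 0.3920839   0.0644364 ]
 [ 0.49317423 -0.17706224]
 [ 0.6790073  -0.09927335]
 [ 0.577917    0.1422253 ]]
top 76 [ 0.55318358 -0.06163444  0.10835254] ((0.5538955330848694, -0.06183957681059837), (0.03571252524852753, 0.01008530706167221), 10.16930866241455)
panel 1030 [0.48672069 0.09132687 0.22591065] [ 0.3850838  -0.91394562  0.12811661] [0.4021469  0.04801199 0.13008524] [0.57371713 0.13597691 0.2806365 ]
scene 86 [ 0.55587717 -0.06165687  0.10616978] ((0.5523384213447571, -0.0632236897945404), (0.038355980068445206, 0.011820063926279545), 8.873772621154785)
panel 1159 [0.50031729 0.09539878 0.21775587] [ 0.39248459 -0.9116406   0.12193143] [0.39817829 0.04546329 0.13035872] [0.57529776 0.13506691 0.27820668]
```

View pics/ctop.png

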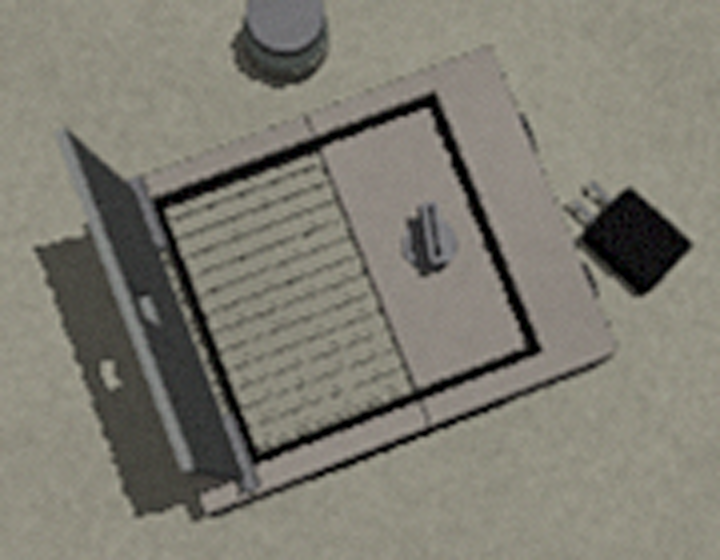

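The enlarged crop shows the stud head nearly along the hinge direction at crop (432,235). It agrees with the depth fit: box yaw is about 0.396 rad and the stud is at about 1.35 rad. Next I check reachability for both stages.

```bash
cat >> h.py <<'E'
PSI=0.396; C=np.array([.5355,-.0174,0]); BX=np.array([np.cos(PSI),np.sin(PSI),0]); BY=np.array([-np.sin(PSI),np.cos(PSI),0]); Z=np.array([0,0,1.])
STUD=np.array([.554,-.063,0]); HINGE=C+.1*BY+.078*Z
def down(yaw):  # jaw axis at yaw, tool y down
    x=np.array([np.cos(yaw),np.sin(yaw),0]); y=-Z; return quat(R.from_matrix(np.stack([x,y,np.cross(x,y)],1)))
def push_q(tilt,s=1): # tool y tilted from down toward box -y; jaw along +-box x
    y=-np.cos(tilt)*Z-np.sin(tilt)*BY; x=s*BX; return quat(R.from_matrix(np.stack([x,y,np.cross(x,y)],1)))
def push_p(th,r,dx,tilt,gap=0): # TCP so that tip touches outer face at radius r
    u=-np.cos(th)*BY+np.sin(th)*Z; n=np.sin(th)*BY+np.cos(th)*Z
    tip=HINGE+dx*BX+r*u+(.006+gap)*n
    y=-np.cos(tilt)*Z-np.sin(tilt)*BY
    return tip-y*env.tips_ahead
E
python3 - <<'E'
from h import *
np.set_printoptions(precision=2,suppress=True)
print(env.tips_ahead, rot(env.get_state()["tcp_rot"]).as_matrix())
for yaw in(np.radians(99.7),np.radians(-80.3)):
    for z in(.4,.102): print(z,env.ik(STUD+z*Z,down(yaw)))
for s in(1,-1):
  for dx in(-.05,.05):
    for t in(0,.4,.8):
      print(s,dx,t,[None if (q:=env.ik(push_p(th,.165,dx,t),push_q(t,s))) is None else q for th in(1.7,1.2,.6,0)])
E
```

```text
0.017 [[ 0.4  -0.   -0.92]
 [ 0.92 -0.    0.4 ]
 [-0.   -1.    0.  ]]
0.4 [-0.24  0.33  0.3   1.54  0.   -0.41]
0.102 [-0.24  0.47 -0.29  0.81  0.   -0.41]
0.4 [-0.24  0.33  0.3   1.54  0.    2.73]
0.102 [-0.24  0.47 -0.29  0.81  0.    2.73]
1 -0.05 0 [array([ 0.02,  0.14, -0.33,  1.11,  0.  ,  1.19]), array([-0.14,  0.19, -0.28,  1.1 ,  0.  ,  1.03]), array([-0.28,  0.29, -0.3 ,  0.98,  0.  ,  0.9 ]), array([-0.33,  0.42, -0.38,  0.77,  0.  ,  0.85])]
1 -0.05 0.4 [array([ 0.3 ,  0.13, -0.41,  1.  , -0.4 ,  1.47]), array([ 0.11,  0.12, -0.44,  0.9 , -0.38,  1.27]), array([-0.05,  0.19, -0.52,  0.68, -0.36,  1.09]), array([-0.11,  0.33, -0.63,  0.41, -0.35,  1.02])]
1 -0.05 0.8 [array([ 0.54,  0.27, -0.43,  1.01, -0.79,  1.78]), array([ 0.36,  0.21, -0.54,  0.78, -0.8 ,  1.51]), array([ 0.18,  0.25, -0.68,  0.42, -0.78,  1.26]), array([ 0.1 ,  0.42, -0.79,  0.08, -0.76,  1.16])]
1 0.05 0 [array([ 0.09,  0.33, -0.08,  1.17,  0.  ,  1.26]), array([-0.05,  0.37, -0.04,  1.17,  0.  ,  1.12]), array([-0.17,  0.46, -0.05,  1.06,  0.  ,  1.  ]), array([-0.22,  0.56, -0.14,  0.87,  0.  ,  0.9
[... 1037 characters left out ...]
 array([ 0.1 ,  0.42, -0.79,  0.08, -0.76, -1.98])]
-1 0.05 0 [array([ 0.09,  0.33, -0.08,  1.17,  0.  , -1.88]), array([-0.05,  0.37, -0.04,  1.17,  0.  , -2.02]), array([-0.17,  0.46, -0.05,  1.06,  0.  , -2.14]), array([-0.22,  0.56, -0.14,  0.87,  0.  , -2.18])]
-1 0.05 0.4 [array([ 0.32,  0.32, -0.16,  1.06, -0.4 , -1.66]), array([ 0.17,  0.31, -0.19,  0.98, -0.39, -1.82]), array([ 0.03,  0.37, -0.27,  0.78, -0.37, -1.97]), array([-0.03,  0.48, -0.37,  0.55, -0.36, -2.02])]
-1 0.05 0.8 [array([ 0.51,  0.44, -0.18,  1.07, -0.79, -1.4 ]), array([ 0.36,  0.38, -0.28,  0.87, -0.8 , -1.62]), array([ 0.22,  0.42, -0.41,  0.56, -0.78, -1.82]), array([ 0.16,  0.55, -0.51,  0.27, -0.77, -1.91])]
```

```bash
python3 - <<'E'
from h import *
np.set_printoptions(precision=3,suppress=True)
def s(t):
    a=env.get_state(); print(t,round(a["time"],2),a["position"],a["contact_force"],a["moment"],round(a["grip_width"],3))
q=down(np.radians(99.7))
p=np.array(env.get_state()["position"]); env.movel([p[0],p[1],.40],feed=.2)
env.move_to(STUD+.30*Z,q); env.gripper_to(.55,25); s("above")
env.movel(STUD+.102*Z,q,feed=.12); s("down")
env.gripper_to(0.0,25); s("grip")
E
```

```text
above 3.79 [ 0.554 -0.063  0.3  ] [-0.41  -0.839  0.209] [-0.013  0.024  0.074] 0.551
down 5.59 [ 0.554 -0.063  0.103] [-1.086 -0.574 -0.296] [-0.055 -0.067 -0.004] 0.552
grip 6.02 [ 0.554 -0.063  0.102] [-0.496 -3.527  2.826] [-0.651  0.082  0.046] 0.115
```

```bash
python3 - <<'E'
from h import *
np.set_printoptions(precision=3,suppress=True)
def s(t):
    a=env.get_state(); print(t,round(a["time"],2),a["position"],a["contact_force"],a["moment"],round(a["grip_width"],3))
j0=np.array(env.ik(STUD+.102*Z,down(np.radians(99.7))))
j1=np.array(env.ik(STUD+.102*Z,down(PSI))); print(j0,j1)
for f in(.25,.5,.75,1): env.move_joints(j0+f*(j1-j0)); s(f)
env.gripper_to(.5,25); s("open")
env.movel(STUD+.30*Z,feed=.2)
p=HINGE-.05*BX+.16*BY; p[2]=.40
env.move_to(p,push_q(.4)); env.gripper_to(0,25); s("behind")
im,d=env.camera("top"); W=cloud("top",d)
q=W.reshape(-1,3); k=q[(q[:,2]>.095)&(q[:,2]<.118)&(np.hypot(*(q[:,:2]-STUD[:2]).T)<.035)]
print(len(k)); print(cv2.minAreaRect(k[:,:2].astype(np.float32)) if len(k)>5 else 0)
cv2.imwrite("pics/t1.png",cv2.resize(im[150:330,220:420],(800,720)[:2] and (660,594),interpolation=cv2.INTER_CUBIC))
E
```

```text
[-0.244  0.474 -0.289  0.808  0.    -0.414] [-0.244  0.474 -0.289  0.808  0.     0.93 ]
0.25 6.43 [ 0.554 -0.064  0.102] [-0.855 -6.909  2.292] [-1.481  0.142 -0.019] 0.113
0.5 6.85 [ 0.554 -0.065  0.102] [ -2.35  -10.487   2.631] [-2.261  0.395 -0.016] 0.111
0.75 7.27 [ 0.554 -0.066  0.102] [ -4.19  -14.113   5.266] [-2.877  0.902  0.001] 0.115
1 7.68 [ 0.553 -0.066  0.102] [ -7.3   -15.509   6.051] [-3.336  1.583 -0.027] 0.113
open 8.1 [ 0.554 -0.063  0.102] [ 0.02   0.403 -0.746] [0.059 0.017 0.08 ] 0.499
behind 10.97 [0.389 0.203 0.4  ] [-0.984  0.521 -0.272] [0.407 0.102 0.022] 0.001
85
((0.5539329051971436, -0.061584919691085815), (0.010523940436542034, 0.03591500595211983), 22.08725357055664)
```

View pics/t1.png

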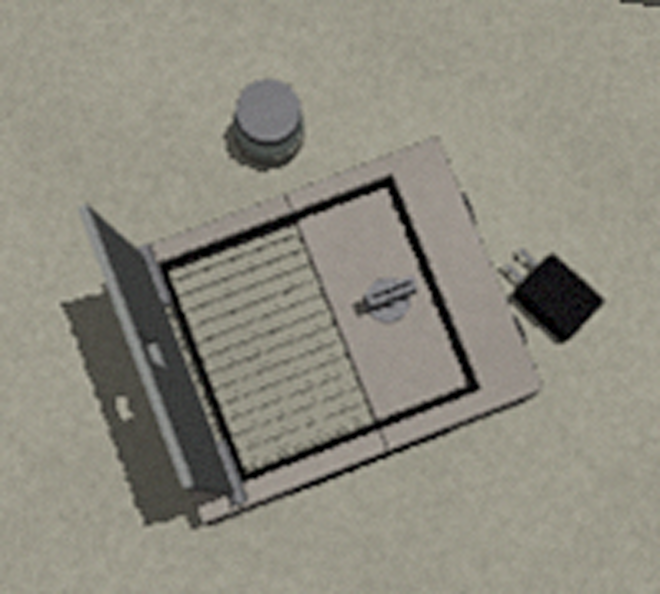

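The stud now stands at 22.1° against the box's 22.7° (crop 388,296), in line with the slot. The panel is still open and the bystanders are unmoved. Next I swing the panel down.

```bash
python3 - <<'E'
from h import *
np.set_printoptions(precision=3,suppress=True)
def s(t):
    a=env.get_state(); print(t,round(a["time"],2),a["position"],a["contact_force"],round(a["grip_width"],3)); return a
dx,r=-.05,.165
tilt=lambda th: .12+.38*max(th,0)/1.7
go=lambda th,gap,feed: env.movel(push_p(th,r,dx,tilt(th),gap),push_q(tilt(th)),feed=feed)
env.move_to(push_p(1.7,r,dx,.5,.07),push_q(.5)); s("start")
go(1.7,.016,.08); s("near")
for th in np.arange(1.6,.19,-.1):
    go(th,.012*th/1.7,.12); a=s(f"{th:.2f}")
    if np.linalg.norm(a["contact_force"])>25: print("STOP"); break
im,d=env.camera("scene"); cv2.imwrite("pics/s2.png",cv2.resize(im[120:330,220:500],(800,600),interpolation=cv2.INTER_CUBIC))
E
```

```text
start 11.72 [0.411 0.153 0.248] [ 0.289 -0.115  0.449] 0.0
near 12.54 [0.431 0.103 0.254] [-0.035 -0.384  0.519] 0.0
1.60 12.88 [0.439 0.083 0.258] [ 0.344  1.095 -1.161] 0.001
1.50 13.18 [0.446 0.067 0.259] [-0.374  0.849  0.547] 0.002
1.40 13.47 [0.453 0.051 0.259] [-0.072  0.432  0.136] 0.001
1.30 13.78 [0.459 0.035 0.257] [-1.377  1.549  0.667] 0.002
1.20 14.07 [0.466 0.019 0.253] [-0.181  1.609 -0.405] -0.002
1.10 14.38 [0.472 0.004 0.247] [-0.177  2.129  0.959] -0.001
1.00 14.68 [ 0.478 -0.011  0.24 ] [-0.203  2.997 -0.192] -0.003
0.90 14.97 [ 0.484 -0.025  0.231] [-0.072  1.619  0.389] 0.002
0.80 15.26 [ 0.49  -0.038  0.221] [-1.442  3.228  0.439] 0.003
0.70 15.55 [ 0.495 -0.05   0.209] [-1.668  3.7    0.986] -0.001
0.60 15.84 [ 0.499 -0.061  0.196] [0.28  2.772 0.79 ] 0.005
0.50 16.13 [ 0.503 -0.07   0.182] [-0.709  4.005  0.472] 0.0
0.40 16.43 [ 0.507 -0.078  0.167] [-0.085  2.898  3.172] 0.0
0.30 16.72 [ 0.51  -0.085  0.152] [1.048 2.091 3.787] 0.001
0.20 17.01 [ 0.512 -0.09   0.135] [0.446 2.863 3.747] -0.0
```

View pics/s2.png

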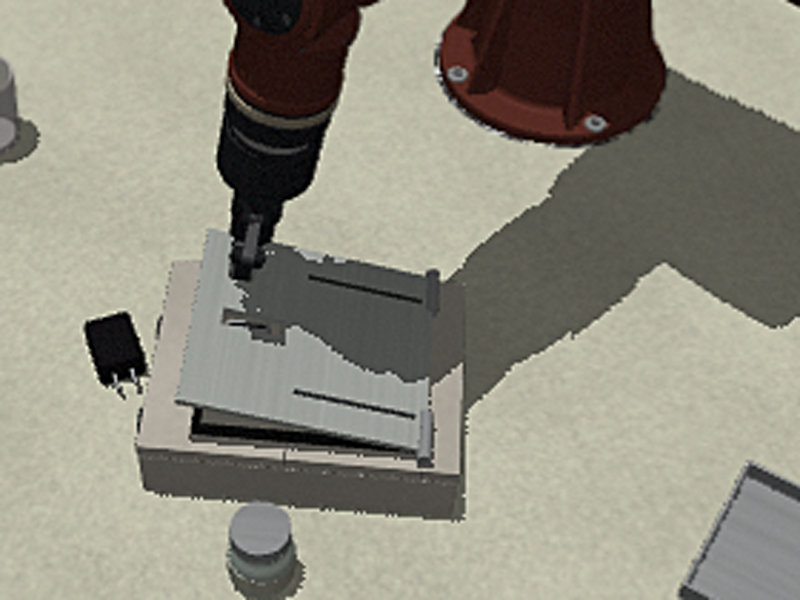

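The tip is on the panel at (245,265), beside the slot, and the stud head is coming through the slot at (245,323). I continue in small steps to the stop.

```bash
python3 - <<'E'
from h import *
np.set_printoptions(precision=3,suppress=True)
def s(t):
    a=env.get_state(); print(t,round(a["time"],2),a["position"],a["contact_force"]); return a
dx,r=-.05,.165
for th in(.15,.1,.06,.04,.03,.02,.01,0,-.01,-.015,-.02,-.025,-.03,-.035,-.04,-.045,-.05):
    t=.12+.38*max(th,0)/1.7
    env.movel(push_p(th,r,dx,t,.012*max(th,0)/1.7),push_q(t),feed=.04); env.sleep(.1); a=s(th)
    if a["contact_force"][2]>22: print("STOP"); break
env.sleep(.5); s("hold")
im,d=env.camera("scene"); W=cloud("scene",d)
q=W.reshape(-1,3)-HINGE
b=np.stack([q@BX,-q@BY,q[:,2]],1)
k=b[(abs(b[:,0])<.085)&(b[:,1]>.02)&(b[:,1]<.195)&(abs(b[:,2]-.006)<.012)&(b[:,0]>.015)]
c=np.linalg.lstsq(np.c_[k[:,1],np.ones(len(k))],k[:,2],rcond=None)[0]; print(len(k),"slope",c)
cv2.imwrite("pics/s3.png",cv2.resize(im[170:330,240:450],(788,600),interpolation=cv2.INTER_CUBIC))
E
```

```text
0.15 17.52 [ 0.512 -0.092  0.127] [0.374 2.639 5.575]
0.1 17.99 [ 0.513 -0.093  0.118] [0.51  1.501 5.344]
0.06 18.42 [ 0.514 -0.094  0.112] [0.228 0.789 5.676]
0.04 18.77 [ 0.514 -0.094  0.108] [-0.289  2.348  5.676]
0.03 19.12 [ 0.514 -0.094  0.107] [0.409 1.59  5.569]
0.02 19.47 [ 0.514 -0.095  0.105] [-0.175  1.342  5.317]
0.01 19.82 [ 0.514 -0.095  0.103] [-1.214  0.913  5.521]
0 20.17 [ 0.514 -0.095  0.102] [-0.468  1.272  7.865]
-0.01 20.52 [ 0.514 -0.095  0.101] [-6.551  3.088 26.739]
STOP
hold 21.02 [ 0.514 -0.095  0.101] [-6.052  4.332 25.652]
1880 slope [-0.002  0.005]
```

View pics/s3.png

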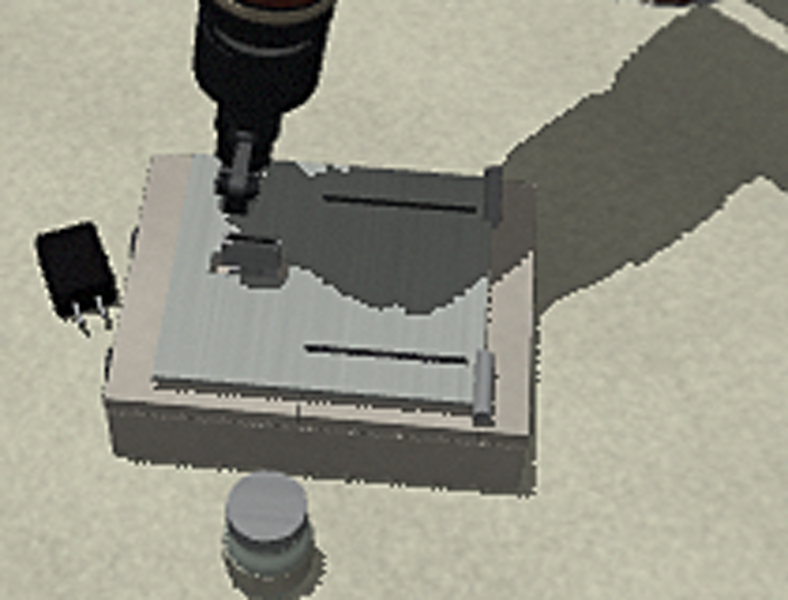

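The panel is flat on the frame with the stud head standing through the slot at (250,258), and the tip is pressing at (235,205) with about 25 N. I hand the job in.

```bash
python3 -c "
from h import *
env.job_done(); print(env.get_state()['contact_force'])"
```

```text
the job is handed in; nothing more can be done
the job is handed in; nothing more can be done
```

The filter box is closed and the arm is still holding the panel pressed home. I gripped the stud, turned it about 77° clockwise with the panel still open, then swung the panel down over it with the closed fingertips beside the slot. I handed the job in at about 21 s.

- **Stud:** after turning, the depth image put the bar head at 22.1° against the box's 22.7°, about 0.01 rad off (0.15 rad allowed).
- **Panel:** the fitted slope of the shut panel was about -0.002 rad. The upward push on the tool jumped from about 5.5 N to 26 N at the stop and held near 25 N.
- **Other things:** the jar and adapter next to the box looked unmoved in the last picture. I did not look at the items farther away again, but the arm did not work near them.

No check failed. The stud centre used for the grip was up to about 2 mm off in the images, which showed as a side load of up to about 17 N while turning; it went away on release.

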